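Pack a minor instrument set into its tray

TASK

Pack the set into the steel tray: lay the closed ring-handled clamp lengthwise across the middle of the two rubber bars, the double-ended retractor lengthwise in the middle of the plain insert, and stand the plain large pot upright in the large pocket and the plain small pot upright in the small pocket of the divided insert. Each piece must rest flat within its own insert; leave the scissors, the single-ended loop-handled retractor and the handled cup where they lie on the mat.

Things in the scene. Friction and masses are not known exactly. Their poses are not given: they have to be found in the camera images.
- clamp_mid (a point): Straight ring-handled steel clamp, closed, 140 mm long, 8 mm high, 54 mm wide over its two finger rings. The point lies at its middle, 4 mm above its underside, in its pivot block, a flat-sided piece 26 x 11 mm, 8 mm high, where to grasp. x along it towards the closed jaw, rings at -x; z up. About 50 g. Starts lying on a fixed green mat 3 mm thick.
- retractor_mid (a point): The double-ended retractor: flat steel strip 140 mm long, 15 mm wide, 6 mm thick, both ends turned up 24 mm high. The point lies at its middle, half-way up the strip (3 mm above its underside); grasp across the 15 mm width here. x along it, z up. About 70 g. Starts lying on a fixed green mat 3 mm thick.
- pot_large_mid (a point): The large pot: plain round open steel pot without handle, straight-sided, 62 mm outside diameter, 45 mm high, wall 3 mm. The point is its centre, half-way up; z up. About 90 g. Starts lying on a fixed green mat 3 mm thick.
- pot_small_mid (a point): The small pot: plain round open steel pot without handle, straight-sided, 40 mm outside diameter, 40 mm high, wall 3 mm. The point is its centre, half-way up; z up. About 50 g. Starts lying on a fixed green mat 3 mm thick.
- scissors_mid (a point): Scissors, not part of the set: ring-handled like the clamp and 140 mm long, but with two flat blades standing open in a V. The point lies at the pivot, 3.5 mm above the underside; x towards the blades. Starts lying on a fixed green mat 3 mm thick.
- loop_retractor_mid (a point): Single-ended retractor, not part of the set: 140 mm long, a 15 mm wide strip turned up at its +x end only, with an open wire loop handle 40 mm wide at -x. The point lies at its middle, 3 mm above the underside. Starts lying on a fixed green mat 3 mm thick.
- handled_cup_mid (a point): Cup, not part of the set: round steel cup, 50 mm diameter, 42 mm high, with a wire handle that stands out 23 mm on its -x side. The point is the centre of its round body, half-way up. Starts lying on a fixed green mat 3 mm thick.
- bay_bars: Fixed aluminium insert in a shallow steel tray (rim 14 mm), 173 x 90 mm; floor 3, walls 4 thick and 12 mm high (165 x 82 inside). Origin: centre of underside, 2 mm above the table; x lengthwise away from robot, z up. This one has two black rubber bars across it, 10 mm wide, at x = -40 and +40 mm; their tops are 8 mm above the origin, 5 mm above the floor.
- bay_plain: Fixed aluminium insert in a shallow steel tray (rim 14 mm), 173 x 90 mm; floor 3, walls 4 thick and 12 mm high (165 x 82 inside). Origin: centre of underside, 2 mm above the table; x lengthwise away from robot, z up. The plain insert: one undivided bay with a flat perforated floor.
- bay_split: Fixed aluminium insert in a shallow steel tray (rim 14 mm), 173 x 90 mm; floor 3, walls 4 thick and 12 mm high (165 x 82 inside). Origin: centre of underside, 2 mm above the table; x lengthwise away from robot, z up. The divided insert: a 5 mm cross wall at x = +20 mm makes a large pocket near the robot (100 mm long, centre x = -32.5) and a small one beyond (60 mm long, centre x = +52.5).
Not all that is in view belongs to the job. Leave any pink look-alike of the part that bears pot_small_mid alone.

How it is judged:
By the outcome, as a careful person would: the job done as asked, in the order asked, and still so for the second after the job is handed in, with the robot touching nothing.
It also fails if it takes over 106 s, if anything falls off the work surface, if the arm or the gripper's body presses on something with over 40 N, if the wrist force passes 120 N, or if a joint passes its speed limit or range.

ROBOT

A 7-joint arm with a two-finger parallel gripper is mounted at the origin on the work surface. World frame = base frame: x ahead of the robot, y to its left, z up, the work surface at z = 0. Lengths are in m, angles in rad, forces in N, time in s.
With the tool pointing down it reaches from about 0.425 to 0.925 m from the base axis. Payload 6.8 kg.
Tool frame: the origin (TCP) lies midway between the tips of the shut fingers; the grasp point (between the pads) lies 19 mm behind it; z points along the fingers, y is the line along which they close (so a half turn about z gives the same grasp; the last joint's range is limited). The gripper opens to 85 mm and grips with 20 to 120 N. Pads are 22 mm wide; open, the fingers measure 114 mm over their backs; the gripper's body (76 mm by 85 mm) begins 54 mm behind the grasp point. The pads swing forward as they close: fully open they stand 13 mm farther back than shut.
Start: joints at [-1.412, 0.477, 0.022, 1.555, -0.011, 1.109, -0.083], TCP at [0.178, 0.651, 0.231] pointing down, gripper open.
Joint ranges: [-2.96, 2.96], [-0.34, 2.1], [-1.41, 1.46], [0.24, 2.44], [-1.37, 4.51], [0.17, 1.92], [-2.96, 2.96]. Speed limits (rad/s): [2.39, 2.39, 3.14, 3.14, 3.14, 3.14, 3.14].

INTERFACE

Orientations are given as a unit quaternion [w, x, y, z].
In Python, from station import * gives the robot as it stands.
- The arm moves only by the shell command python3 -m creep 'ROWS' [FORCE]. ROWS is JSON, a list of rows, each a list of 7 numbers: the gripper command: -1 is shut, 1 is fully open, values between are in proportion, then the shift along the world's x, y, z in mm, then the turn, a rotation vector about the world's x, y, z in rad. A call has 1 to 5 rows; each row shifts and turns the commanded pose from where the row before left it; what a row does not reach is not made up. A row lasts 1/8 s, in which the tool goes at most 62.5 mm and 10.7 degrees, less where a joint would pass 70% of its speed; a pose out of reach is approached as far as the arm can. A call is refused whole if a number of a shift passes 62.5 or a number of a turn 0.188, either way. A call with a gripper value outside its range is refused whole. The fingers move at their own pace and stop on an object; FORCE is the grip in N (left out, the last holds). Time passes only in rows, so rows that do not move let the fingers close. It gives the time, the measured TCP pose, the force, the opening and the grip force at its end, in the units of the state.
- get_obs(): the state, without advancing time (a new reading comes with each control period).
- read_camera(name): name is "scene" or "top"; returns (picture, depth): 420x560x3 uint8, red, green, blue; 420x560 float32, m along the optical axis (not along the pixel's ray), 0 where there is no reading.
- camera_params(name): a dict with "intrinsics" (3x3 intrinsics, pixels), "k1" (the pictures are not rectified: a ray, as slopes to the right and down, at radius r is drawn at 1 + k1 r^2 times it, then the intrinsics apply), "cam_to_world" (4x4, takes a point from camera to world coordinates). Camera axes: x right, y up, looking along -z (the intrinsics and any distortion apply to the point x, -y, -z); pixel columns grow to the right and rows downward; lengths in m; the calibration is good to about 2 mm. A picture is of the moment at which its call begins. camera_params takes no time and is no camera call.
- hand_in(): hands the job in; it is judged then, once.
The state is a dict: "t": time; "q": joint angles; "joint_vel": joint speeds; "joint_torque": joint torques, N m; "eef_pos": TCP position; "tool_rot": TCP orientation; "contact_force": force on the tool from outside, world axes, zero at the start; "torque": the same for the moment, N m; "gripper_width": opening from 0.0 (shut) to 1.0 (fully open); "grasp_force": force on a finger pad.
Only numpy, scipy, OpenCV 4.12 (cv2) and the standard library are available. Lean on these libraries where they do the work, as an engineer would, in place of code of your own. Each camera call takes 0.05 s, during which the arm holds its last target. There are 200 camera calls.

## Working session

There is one attempt and no reset: what is moved stays moved. The work goes in short steps, Python scripts to look and compute and a shell command to move; the robot and the scene stay as the last step left them, time stands still between calls to the robot, and variables do not carry over. Pictures are saved under pics/ and viewed, at most 14 in all, crops included, and the job is handed in when it is done.

```bash
ls; mkdir -p pics
cat > h.py <<'E'
from station import *
import numpy as np, cv2
def ray(cam,u,v):
    P=camera_params(cam);K=np.array(P["intrinsics"]);T=np.array(P["cam_to_world"])
    d=np.array([P["k1"],0,0,0,0],float)
    p=cv2.undistortPoints(np.array([[[u,v]]],float),K,d)[0,0]
    return T[:3,3],T[:3,:3]@np.array([p[0],-p[1],-1.0])
def onz(cam,u,v,z):
    o,d=ray(cam,u,v); return o+d*(z-o[2])/d[2]
def dep(cam,u,v,D):
    o,d=ray(cam,u,v); return o+d*D[int(v),int(u)]
E
python3 - <<'E'
from h import *
for c in("scene","top"):
    im,d=read_camera(c); cv2.imwrite(f"pics/{c}0.png",im[:,:,::-1]); np.save(f"{c}0.npy",d); P=camera_params(c); print(np.round(P["intrinsics"],1).tolist(),P["k1"],np.round(P["cam_to_world"],3).tolist())
o=get_obs();print(o)
E
```

```text
pics
[[392.3, 0.0, 277.6], [0.0, 392.3, 215.5], [0.0, 0.0, 1.0]] -0.1061425292396979 [[-0.368, -0.691, 0.622, 1.037], [0.93, -0.281, 0.237, 0.267], [0.011, 0.665, 0.746, 0.727], [0.0, 0.0, 0.0, 1.0]]
[[524.8, 0.0, 280.8], [0.0, 524.8, 209.9], [0.0, 0.0, 1.0]] -0.1012635068128976 [[0.005, 0.997, -0.075, 0.388], [-1.0, 0.005, 0.004, 0.083], [0.004, 0.075, 0.997, 1.402], [0.0, 0.0, 0.0, 1.0]]
{'t': 0.1, 'q': array([-1.41210036,  0.47772655,  0.02233174,  1.55633447, -0.01150553,
        1.10931707, -0.0831078 ]), 'joint_vel': array([ 0.00022258, -0.00244656, -0.00020764, -0.00277525,  0.00082541,
       -0.0009756 ,  0.0009584 ]), 'joint_torque': array([ 4.01421436e-03, -5.97758174e+01,  1.61350630e+00, -2.81955510e+01,
        1.28796342e-02,  4.92248786e-03,  1.80500956e-05]), 'eef_pos': array([0.17782046, 0.65060501, 0.23042427]), 'tool_rot': array([-5.50502911e-05,  1.32992920e-01,  9.91116641e-01, -8.26931230e-04]), 'contact_force': array([-0.21795313, -0.253801  , -1.29738969]), 'torque': array([ 0.0072353 , -0.05564801, -0.00922651]), 'grasp_force': 0.0, 'gripper_width': 0.997436798896682}
```

View pics/top0.png

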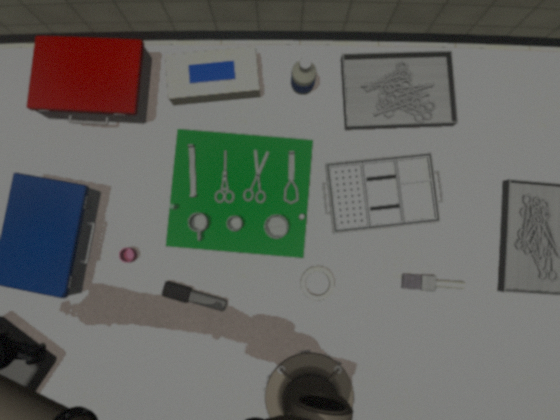

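View pics/scene0.png

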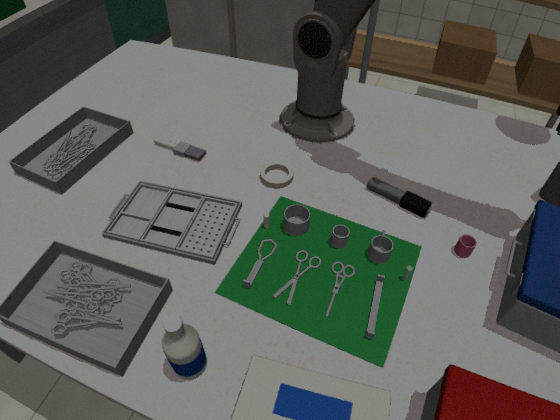

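Candidates in top view: retractor (192,170) vs loop retractor (291,178); clamp (225,178) vs scissors (258,177); small pot (234,223) vs handled cup (198,221) and pink look-alike (128,255); large pot (276,227) vs ring on the table (317,283). One close crop to check, plus measuring.

Run:
```python
from h import *
im=cv2.imread("pics/top0.png"); c=im[125:262,160:450]
cv2.imwrite("pics/crop0.png",cv2.resize(np.clip(c*1.5,0,255).astype(np.uint8),(796,376),interpolation=cv2.INTER_CUBIC))
D=np.load("top0.npy")
mat=im[130:257,165:313]
# non-green inside mat
hsv=cv2.cvtColor(im,cv2.COLOR_BGR2HSV)
g=cv2.inRange(hsv,(45,120,40),(75,255,255))
cn,_=cv2.findContours(g,cv2.RETR_EXTERNAL,cv2.CHAIN_APPROX_SIMPLE)
m=max(cn,key=cv2.contourArea); full=np.zeros_like(g); cv2.drawContours(full,[cv2.convexHull(m)],-1,255,-1)
obj=cv2.bitwise_and(cv2.erode(full,np.ones((3,3))),~g)
print("mat",[np.round(onz("top",*p,.003)[:2],3).tolist() for p in cv2.boxPoints(cv2.minAreaRect(m))])
cn,_=cv2.findContours(obj,cv2.RETR_EXTERNAL,cv2.CHAIN_APPROX_NONE)
for k in cn:
    if cv2.contourArea(k)<12: continue
    (u,v),wh,a=cv2.minAreaRect(k); 
    M=np.zeros_like(g);cv2.drawContours(M,[k],-1,255,-1); ds=[dep("top",x,y,D)[2] for y,x in np.argwhere(M>0)]
    w=np.array([onz("top",*p[0],.008)[:2] for p in k])
    r=cv2.minAreaRect((w*1000).astype(np.float32))
    print((round(u),round(v)),"area",cv2.contourArea(k),"rect mm",np.round(r[0],1),np.round(r[1],1),round(r[2],1),"z",np.round(np.percentile(ds,[5,50,95]),3))
```

```text
mat [[0.398, 0.383], [0.713, 0.363], [0.682, -0.006], [0.369, 0.02]]
(234, 223) area 205.5 rect mm [457.5 201.7] [42.7 42.6] 0.6 z [0.001 0.009 0.047]
(276, 226) area 479.0 rect mm [448.8  91.2] [66.5 66.5] 0.3 z [0.001 0.008 0.05 ]
(301, 216) area 32.0 rect mm [476.5  22.4] [16.7 19.1] 63.6 z [0.001 0.037 0.046]
(196, 225) area 364.0 rect mm [452.5 302. ] [56.5 71.3] 64.1 z [0.002 0.01  0.047]
(174, 206) area 23.0 rect mm [502.2 364.4] [16.2 13.5] 1.1 z [0.006 0.039 0.046]
(290, 177) area 456.5 rect mm [581.9  51.7] [145.9  40.1] 0.1 z [-0.     0.007  0.014]
(224, 176) area 397.0 rect mm [582.4 229.9] [143.4  53.5] 0.7 z [0.    0.007 0.014]Traceback (most recent call last):
  File "<stdin>", line 17, in <module>
  File "h.py", line 11, in dep
    o,d=ray(cam,u,v); return o+d*D[int(v),int(u)]
        ~~~^^^^^^^^^
  File "h.py", line 4, in ray
    P=camera_params(cam);K=np.array(P["intrinsics"]);T=np.array(P["cam_to_world"])
ValueError: time passes only in moves, steps and waits
```

View pics/crop0.png

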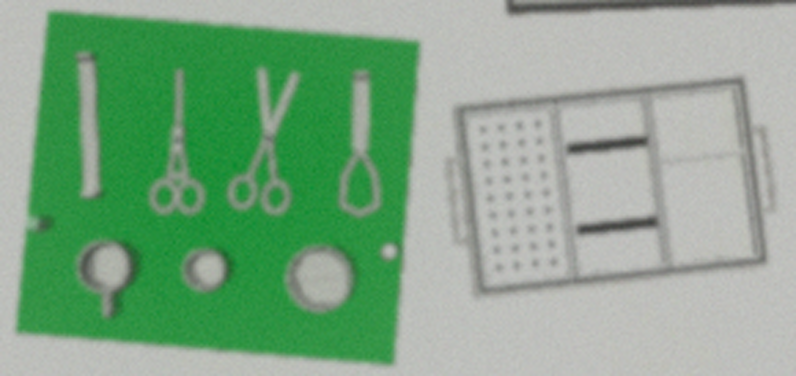

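Crop confirms: plain strip turned up at both ends (retractor) at (192,170), closed clamp at (225,178), plain small pot (234,223), large pot (276,227). There are also two white pegs at (174,206) and (301,216), ~45 mm high, to keep clear of. Now measuring precisely.

```bash
python3 - <<'E'
import re
s=open('h.py').read().replace('P=camera_params(cam);','P=PP[cam];').replace('def ray','PP={c:camera_params(c) for c in("scene","top")}\ndef ray')
open('h.py','w').write(s)
E
python3 - <<'E'
from h import *
im=cv2.imread("pics/top0.png"); hsv=cv2.cvtColor(im,cv2.COLOR_BGR2HSV)
g=cv2.inRange(hsv,(45,120,40),(75,255,255))
def comp(box):
    u0,v0,u1,v1=box; M=np.zeros_like(g); M[v0:v1,u0:u1]=~g[v0:v1,u0:u1]
    n,l,st,c=cv2.connectedComponentsWithStats(M,connectivity=8); i=1+np.argmax(st[1:,4]); return (l==i)
def pca(mask,z):
    p=np.array([onz("top",u,v,z)[:2] for v,u in np.argwhere(mask)]); c=p.mean(0); w,V=np.linalg.eigh(np.cov((p-c).T)); a=V[:,1]*np.sign(V[0,1]); s=(p-c)@a; t=(p-c)@[-a[1],a[0]]
    return c+a*(s.max()+s.min())/2, np.degrees(np.arctan2(a[1],a[0])), np.ptp(s),np.ptp(t), c+a*(s.max()+s.min())/2+np.array([-a[1],a[0]])*(t.max()+t.min())/2
for n,b,z in(("retr",(182,138,204,200),.010),("clamp",(210,145,238,206),.008),("sciss",(238,145,272,206),.008),("loop",(280,145,302,206),.008)):
    print(n,[np.round(x,4) for x in pca(comp(b),z)])
# clamp: jaw mid and pivot
M=comp((210,145,238,206))
for v in range(148,205,4):
    us=np.flatnonzero(M[v]); 
    if len(us): print(v,us.min(),us.max(),np.round(onz("top",us.mean(),v,.007)[:2],4))
M=comp((182,138,204,200))
for v in range(140,200,6):
    us=np.flatnonzero(M[v]); 
    if len(us): print('r',v,us.min(),us.max(),np.round(onz("top",us.mean(),v,.007)[:2],4))
for n,b,z in(("cup",(182,208,214,245),.045),("small",(222,210,248,238),.043),("large",(258,208,292,243),.048)):
    m=comp(b); k=max(cv2.findContours(m.astype(np.uint8),0,cv2.CHAIN_APPROX_NONE)[0],key=cv2.contourArea)
    for zz in(.003,z):
        w=np.array([onz("top",*p[0],zz)[:2] for p in k]); c,r=cv2.minEnclosingCircle((w*1000).astype(np.float32)); print(n,zz,np.round(c,1),round(2*r,1))
pts=np.array([(457,106),(742,79),(766,262),(478,293)])/2.745+[160,125]
w=np.array([onz("top",*p,.015)[:2] for p in pts]); print("tray",np.round(w,4).tolist(),w.mean(0)); 
for i in range(4): d=w[(i+1)%4]-w[i]; print(np.linalg.norm(d),np.degrees(np.arctan2(d[1],d[0])))
dk=cv2.inRange(hsv[:,:,2],0,75); dk[:, :362]=0; dk[:,404:]=0; dk[:165]=0; dk[217:]=0
n,l,st,c=cv2.connectedComponentsWithStats(dk); 
for i in range(1,n):
    if st[i,4]>30: print("bar",st[i],np.round(onz("top",*c[i],.010)[:2],4))
E
```

```text
retr [array([0.5996, 0.3162]), np.float64(3.4306), np.float64(0.147), np.float64(0.0214), array([0.5996, 0.3164])]
clamp [array([0.5824, 0.2292]), np.float64(-0.0802), np.float64(0.1433), np.float64(0.0537), array([0.5824, 0.2292])]
sciss [array([0.5841, 0.1412]), np.float64(-8.2839), np.float64(0.1426), np.float64(0.0614), array([0.5841, 0.1412])]
loop [array([0.5819, 0.0507]), np.float64(-0.3209), np.float64(0.1459), np.float64(0.0402), array([0.5819, 0.0513])]
152 223 226 [0.6488 0.2297]
156 223 226 [0.6379 0.2295]
160 224 226 [0.627 0.228]
164 223 226 [0.6161 0.2292]
168 223 226 [0.6052 0.229 ]
172 222 227 [0.5944 0.2289]
176 222 226 [0.5836 0.2301]
180 221 227 [0.5728 0.2299]
184 221 228 [0.562  0.2284]
188 220 228 [0.5512 0.2296]
192 215 233 [0.5404 0.2295]
196 214 234 [0.5297 0.2293]
200 215 233 [0.5189 0.2292]
r 146 187 194 [0.665 0.322]
r 152 188 195 [0.6486 0.3189]
r 158 189 195 [0.6322 0.3172]
r 164 188 195 [0.6159 0.3183]
r 170 189 195 [0.5996 0.3166]
r 176 189 196 [0.5833 0.3149]
r 182 189 196 [0.5671 0.3146]
r 188 189 196 [0.5509 0.3143]
r 194 189 196 [0.5347 0.314 ]
cup 0.003 [449.3 301.1] 76.8
cup 0.045 [447.4 294.6] 74.5
small 0.003 [458.  202.1] 45.8
small 0.043 [456.  198.7] 44.5
large 0.003 [450.4  89.9] 69.6
large 0.048 [448.4  89.7] 67.3
tray [[0.6172, -0.0442], [0.6465, -0.3258], [0.4663, -0.3461], [0.4353, -0.064]] [ 0.54133644 -0.19502446]
0.28311732866439465 -84.05733617907444
0.18135176139511605 -173.57568836424323
0.28373843134366145 96.28165442754872
0.18302633700602478 6.227020928920787
bar [367 175  29   6  87] [ 0.5819 -0.1921]
bar [371 204  29   6  87] [ 0.5026 -0.2016]
```

```bash
python3 -m creep '[[-0.1,30,-50,0,0,0,0.0534],[-0.1,30,-50,0,0,0,0.0534],[-0.1,30,-50,0,0,0,0.0534],[-0.1,30,-50,0,0,0,0.0534],[-0.1,30,-50,0,0,0,0.0534]]' 40
python3 -m creep '[[-0.1,50,-34,-10,0,0,0],[-0.1,50,-34,-20,0,0,0],[-0.1,50,-34,-20,0,0,0],[-0.1,50,-34,-20,0,0,0],[-0.1,50,-34,-20,0,0,0]]'
python3 -m creep '[[-0.1,0,0,-10,0,0,0],[-0.1,0,0,0,0,0,0]]'; python3 -c "
from station import *;o=get_obs();print(o['q'],o['tool_rot'],o['gripper_width'])"
```

```text
t: 0.72
eef_pos: [0.3287, 0.3992, 0.2311]
tool_rot: [-0.0, -0.001, 1.0, -0.0]
contact_force: [0.0, 0.5, 0.3]
gripper_width: 0.45
grasp_force: 0.0
t: 1.35
eef_pos: [0.5754, 0.2326, 0.1419]
tool_rot: [-0.0, -0.0, 1.0, 0.0]
contact_force: [0.1, 1.2, -0.0]
gripper_width: 0.45
grasp_force: 0.0
t: 1.6
eef_pos: [0.5729, 0.2336, 0.1315]
tool_rot: [-0.001, -0.0, 1.0, -0.0]
contact_force: [-0.6, 0.6, -0.1]
gripper_width: 0.452
grasp_force: 0.0
[-0.61063276  0.49661102  0.16470882  1.7908551  -0.10352398  0.86548912
  1.17278345] [-1.47416596e-03 -1.15622734e-05  9.99998823e-01 -4.24458605e-04] 0.45226758978869525
```

```bash
python3 -m creep '[[-0.1,9,-4,-50,0,0,0],[-0.1,0,0,-45,0,0,0],[-0.1,0,0,-20,0,0,0],[-0.1,0,0,-5,0,0,0],[-0.1,0,0,-4,0,0,0]]'
python3 - <<'E'
from h import *
for c,b in(("top",(150,120,320,260)),("scene",(220,190,430,350))):
    im,d=read_camera(c); u0,v0,u1,v1=b; cv2.imwrite(f"pics/{c}1.png",cv2.resize(im[v0:v1,u0:u1,::-1],None,fx=3,fy=3,interpolation=cv2.INTER_CUBIC))
E
```

```text
t: 2.22
eef_pos: [0.5841, 0.2307, 0.0102]
tool_rot: [0.001, -0.0, 1.0, 0.001]
contact_force: [-0.1, -0.5, 0.2]
gripper_width: 0.45
grasp_force: 0.0
```

View pics/scene1.png

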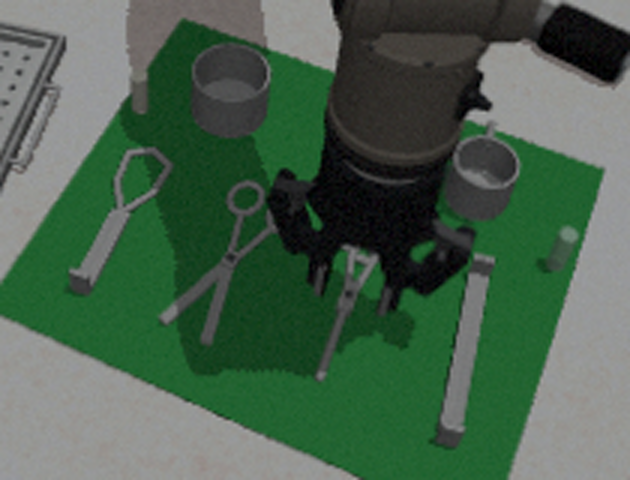

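The fingers straddle the clamp at its pivot (~(348,295) in the crop), with scissors and retractor clear. Lower slightly and close.

```bash
python3 -m creep '[[-0.1,-2,-1,-3,0,0,0],[-1,0,0,0,0,0,0],[-1,0,0,0,0,0,0],[-1,0,0,0,0,0,0],[-1,0,0,0,0,0,0]]' 40
python3 -m creep '[[-1,0,0,0,0,0,0],[-1,0,0,0,0,0,0]]'
```

```text
t: 2.95
eef_pos: [0.5813, 0.2287, 0.0062]
tool_rot: [0.0, -0.0, 1.0, 0.0]
contact_force: [-2.6, -1.4, 5.0]
gripper_width: 0.111
grasp_force: 40.2
t: 3.2
eef_pos: [0.5813, 0.2287, 0.0062]
tool_rot: [0.0, -0.0, 1.0, 0.0]
contact_force: [-2.0, -0.9, 5.5]
gripper_width: 0.11
grasp_force: 40.2
```

```bash
python3 -m creep '[[-1,0,0,30,0,0,0],[-1,0,0,50,0,0,0],[-1,0,-30,25,0,0,0],[-1,0,-50,0,0,0,0.02],[-1,-5,-50,0,0,0,0.02]]'
python3 -m creep '[[-1,-5,-50,0,0,0,0.02],[-1,-5,-50,0,0,0,0.02],[-1,-5,-50,0,0,0,0.03],[-1,-5,-50,0,0,0,0],[-1,-5,-50,0,0,0,0]]'
python3 -m creep '[[-1,-5,-35,0,0,0,0],[-1,-5,-10,0,0,0,0],[-1,0,0,0,0,0,0],[-1,0,0,0,0,0,0]]'
python3 - <<'E'
from h import *
im,d=read_camera("top");cv2.imwrite(f"pics/top2.png",cv2.resize(im[130:270,290:470,::-1],None,fx=3,fy=3,interpolation=cv2.INTER_CUBIC))
im,d=read_camera("scene");cv2.imwrite(f"pics/scene2.png",cv2.resize(im[120:320,60:360,::-1],None,fx=2.5,fy=2.5,interpolation=cv2.INTER_CUBIC))
E
```

```text
t: 3.82
eef_pos: [0.5767, 0.0975, 0.1112]
tool_rot: [0.001, -0.021, 1.0, 0.0]
contact_force: [-0.1, -0.5, -0.6]
gripper_width: 0.109
grasp_force: 39.5
t: 4.45
eef_pos: [0.551, -0.1529, 0.1107]
tool_rot: [0.0, -0.055, 0.998, -0.0]
contact_force: [-0.0, 0.6, -0.4]
gripper_width: 0.107
grasp_force: 39.5
t: 4.95
eef_pos: [0.5418, -0.1941, 0.1106]
tool_rot: [0.0, -0.056, 0.998, 0.001]
contact_force: [-0.1, 0.1, -0.6]
gripper_width: 0.112
grasp_force: 39.5
```

View pics/scene2.png

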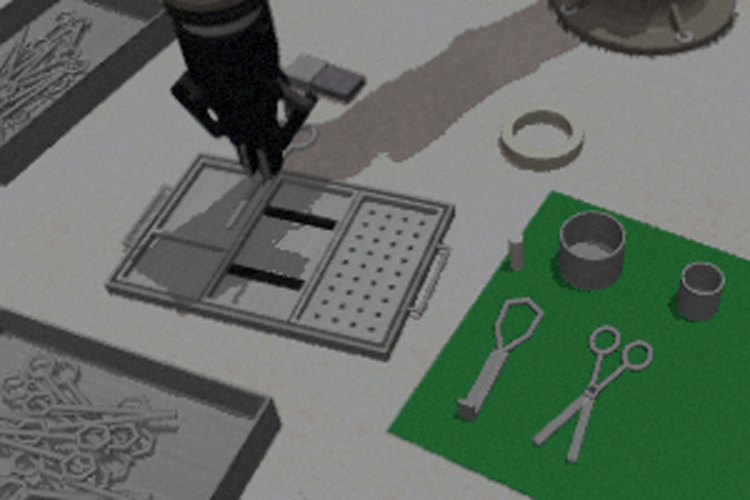

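Clamp is held level (jaw at (238,212), ring at (302,135)) above the bars. Lower and release with a small opening.

```bash
python3 -m creep '[[-1,0,-2,-40,0,0,0],[-1,0,0,-35,0,0,0],[-1,0,0,-15,0,0,0],[-1,0,0,-5,0,0,0],[-1,0,0,-2,0,0,0]]'
python3 -m creep '[[-1,0,0,0,0,0,0],[-0.4,0,0,0,0,0,0],[-0.4,0,0,0,0,0,0],[-0.4,0,0,0,0,0,0],[-0.4,0,0,20,0,0,0]]'
python3 -m creep '[[-0.4,0,0,50,0,0,0],[-0.3,0,40,35,0,0,0],[-0.3,0,50,0,0,0,-0.05],[-0.3,5,50,0,0,0,0],[-0.3,5,50,0,0,0,0]]'
python3 - <<'E'
from h import *
im,d=read_camera("top");cv2.imwrite(f"pics/top3.png",cv2.resize(im[140:245,310:450,::-1],None,fx=4,fy=4,interpolation=cv2.INTER_CUBIC))
E
```

```text
t: 5.68
eef_pos: [0.5421, -0.1983, 0.0145]
tool_rot: [0.001, -0.055, 0.998, -0.0]
contact_force: [0.2, 0.3, -1.0]
gripper_width: 0.112
grasp_force: 39.5
t: 6.3
eef_pos: [0.5401, -0.1979, 0.0334]
tool_rot: [-0.001, -0.055, 0.998, 0.0]
contact_force: [-0.3, 0.4, 0.8]
gripper_width: 0.301
grasp_force: 0.0
t: 6.92
eef_pos: [0.5516, -0.0069, 0.1205]
tool_rot: [0.001, -0.03, 1.0, 0.0]
contact_force: [0.6, 0.3, 0.2]
gripper_width: 0.352
grasp_force: 0.0
```

View pics/top3.png

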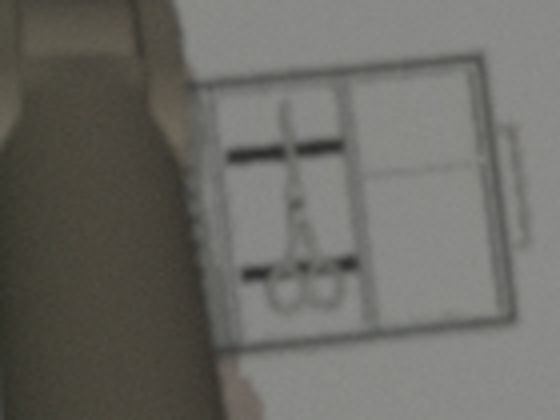

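Clamp lies across both bars, centred (pivot at (295,205), bars at (285,152)/(300,268)). Now the retractor.

```bash
python3 -m creep '[[-0.2,8,55,0,0,0,0],[-0.2,8,55,0,0,0,0],[-0.2,8,55,0,0,0,-0.012],[-0.2,8,55,0,0,0,0],[-0.2,8,55,0,0,0,0]]'
python3 -m creep '[[-0.2,6,40,0,0,0,0],[-0.2,0,10,0,0,0,0],[-0.2,0,0,0,0,0,0]]'
python3 - <<'E'
from h import *
print(get_obs()['tool_rot'])
im,d=read_camera("top")
for p in((416.75,189.7),(310+295/4,140+205/4),(310+427/4,140+168/4)): print(np.round(onz("top",*p,.012),4))
E
```

```text
t: 7.6
eef_pos: [0.5917, 0.2682, 0.1204]
tool_rot: [0.001, -0.024, 1.0, 0.0]
contact_force: [0.7, 0.5, 0.1]
gripper_width: 0.4
grasp_force: 0.0
t: 7.98
eef_pos: [0.5972, 0.3164, 0.1194]
tool_rot: [0.0, -0.024, 1.0, -0.0]
contact_force: [0.2, -0.6, 0.3]
gripper_width: 0.403
grasp_force: 0.0
[ 1.51295543e-04 -2.43523968e-02  9.99703414e-01 -1.46275288e-04]
[ 0.549  -0.2875  0.012 ]
[ 0.5442 -0.1979  0.012 ]
[ 0.5698 -0.2879  0.012 ]
```

```bash
python3 -m creep '[[-0.2,1,0,-50,0,0,0],[-0.2,0,0,-40,0,0,0],[-0.2,0,0,-15,0,0,0],[-0.2,0,0,-5,0,0,0],[-0.2,0,0,-3,0,0,0]]'
python3 -m creep '[[-0.2,0,0,0,0,0,0],[-1,0,0,0,0,0,0],[-1,0,0,0,0,0,0],[-1,0,0,0,0,0,0],[-1,0,0,0,0,0,0]]' 50
python3 -m creep '[[-1,0,0,0,0,0,0]]'
```

```text
t: 8.65
eef_pos: [0.5994, 0.3166, 0.0072]
tool_rot: [0.001, -0.024, 1.0, 0.0]
contact_force: [0.8, -0.4, 0.9]
gripper_width: 0.399
grasp_force: 0.0
t: 9.28
eef_pos: [0.5988, 0.317, 0.007]
tool_rot: [0.001, -0.024, 1.0, 0.0]
contact_force: [-0.7, -0.4, 6.4]
gripper_width: 0.142
grasp_force: 48.9
t: 9.4
eef_pos: [0.5988, 0.317, 0.007]
tool_rot: [0.001, -0.024, 1.0, 0.0]
contact_force: [-0.8, -0.5, 6.2]
gripper_width: 0.145
grasp_force: 48.9
```

```bash
python3 -m creep '[[-1,0,0,30,0,0,0],[-1,0,0,50,0,0,0],[-1,-5,-30,25,0,0,0],[-1,-8,-50,0,0,0,0.02],[-1,-8,-50,0,0,0,0.02]]'
python3 -m creep '[[-1,-8,-50,0,0,0,0.023],[-1,-8,-50,0,0,0,0],[-1,-8,-50,0,0,0,0],[-1,-8,-50,0,0,0,0],[-1,-8,-50,0,0,0,0]]'
python3 -m creep '[[-1,-6,-30,0,0,0,0],[-1,0,-10,0,0,0,0],[-1,0,0,0,0,0,0]]'
python3 - <<'E'
from h import *
im,d=read_camera("scene");cv2.imwrite(f"pics/scene4.png",cv2.resize(im[150:320,80:440,::-1],None,fx=2,fy=2,interpolation=cv2.INTER_CUBIC))
E
```

```text
t: 10.02
eef_pos: [0.577, 0.1856, 0.1113]
tool_rot: [0.001, -0.045, 0.999, 0.0]
contact_force: [0.6, -0.4, -0.2]
gripper_width: 0.136
grasp_force: 48.9
t: 10.65
eef_pos: [0.5368, -0.0649, 0.111]
tool_rot: [0.0, -0.056, 0.998, -0.0]
contact_force: [1.2, -0.1, -0.9]
gripper_width: 0.14
grasp_force: 48.9
t: 11.02
eef_pos: [0.5316, -0.103, 0.1109]
tool_rot: [0.0, -0.055, 0.998, 0.0]
contact_force: [1.2, -0.1, -0.6]
gripper_width: 0.142
grasp_force: 48.9
```

View pics/scene4.png

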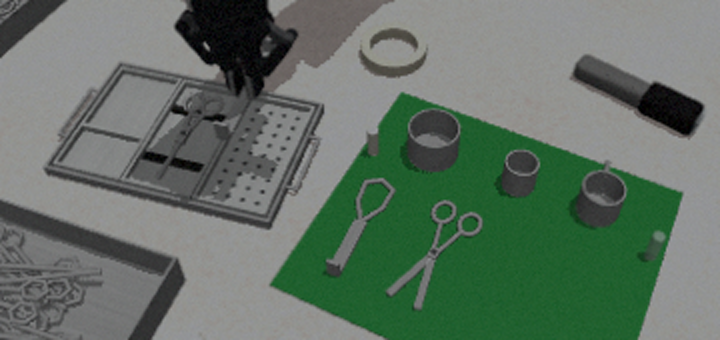

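Retractor is held (turned-up end at (222,130)), the clamp rests well. Lower into the plain insert.

```bash
python3 -m creep '[[-1,0,-2,-45,0,0,0],[-1,0,0,-35,0,0,0],[-1,0,0,-14,0,0,0],[-1,0,0,-5,0,0,0],[-1,0,0,-2,0,0,0]]'
python3 -m creep '[[-1,0,0,0,0,0,0],[-0.4,0,0,0,0,0,0],[-0.4,0,0,0,0,0,0],[-0.4,0,0,0,0,0,0],[-0.4,0,0,20,0,0,0]]'
python3 -m creep '[[-0.2,0,0,50,0,0,0],[1,-10,20,40,0,0,0],[1,-20,50,20,0,0,0],[1,-20,50,0,0,0,0],[1,-20,50,0,0,0,0]]'
python3 -m creep '[[1,-10,20,0,0,0,0],[1,0,0,0,0,0,0]]'
```

```text
t: 11.7
eef_pos: [0.5321, -0.105, 0.0105]
tool_rot: [0.001, -0.056, 0.998, -0.0]
contact_force: [0.5, -0.8, -0.2]
gripper_width: 0.141
grasp_force: 48.9
t: 12.32
eef_pos: [0.5301, -0.1052, 0.029]
tool_rot: [-0.001, -0.056, 0.998, 0.0]
contact_force: [0.5, -0.5, 0.1]
gripper_width: 0.303
grasp_force: 0.0
t: 12.95
eef_pos: [0.4608, 0.0662, 0.1404]
tool_rot: [0.001, -0.055, 0.998, 0.0]
contact_force: [0.9, 0.9, 0.3]
gripper_width: 0.999
grasp_force: 0.0
t: 13.2
eef_pos: [0.4506, 0.0863, 0.1399]
tool_rot: [0.0, -0.057, 0.998, 0.0]
contact_force: [0.4, -0.7, 0.3]
gripper_width: 1.0
grasp_force: 0.0
```

```bash
python3 -m creep '[[1,-2,4,0,0,0,-0.18],[1,0,0,0,0,0,-0.18],[1,0,0,0,0,0,-0.18],[1,0,0,0,0,0,-0.18],[1,0,0,-40,0,0,0]]'
python3 -m creep '[[1,0,0,-20,0,0,0],[1,0,0,0,0,0,0]]'
python3 - <<'E'
from h import *
im,d=read_camera("scene");cv2.imwrite(f"pics/scene5.png",cv2.resize(im[130:310,80:440,::-1],None,fx=2.2,fy=2.2,interpolation=cv2.INTER_CUBIC))
E
```

```text
t: 13.82
eef_pos: [0.4526, 0.0881, 0.1015]
tool_rot: [0.003, 0.302, 0.953, 0.002]
contact_force: [0.7, 0.6, -0.4]
gripper_width: 1.003
grasp_force: 0.0
t: 14.08
eef_pos: [0.4487, 0.0869, 0.0788]
tool_rot: [-0.001, 0.301, 0.954, -0.001]
contact_force: [-0.5, 0.1, 0.2]
gripper_width: 1.005
grasp_force: 0.0
```

View pics/scene5.png

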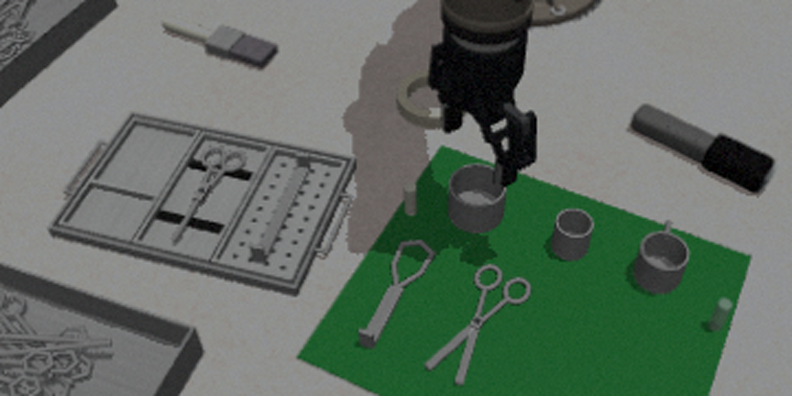

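Retractor lies centred in the plain insert (280,205). Gripper is over the large pot (477,195); descend watching force.

```bash
python3 -m creep '[[1,0,4,-15,0,0,0],[1,0,0,-10,0,0,0],[1,0,0,-10,0,0,0]]'
python3 -m creep '[[1,0,0,-15,0,0,0],[1,0,0,-12,0,0,0],[1,0,0,-3,0,0,0],[1,0,0,0,0,0,0]]'
```

```text
t: 14.5
eef_pos: [0.4492, 0.0927, 0.0442]
tool_rot: [0.0, 0.3, 0.954, 0.0]
contact_force: [0.2, -1.0, 0.3]
gripper_width: 0.997
grasp_force: 0.0
t: 15.0
eef_pos: [0.4492, 0.0925, 0.0146]
tool_rot: [-0.0, 0.3, 0.954, -0.0]
contact_force: [0.3, -0.6, 0.4]
gripper_width: 0.997
grasp_force: 0.0
```

```bash
python3 -m creep '[[0.4,0,-2,0,0,0,0],[0,0,0,0,0,0,0],[-1,0,0,0,0,0,0],[-1,0,0,0,0,0,0],[-1,0,0,0,0,0,0]]' 40
python3 -m creep '[[-1,0,0,0,0,0,0],[-1,0,0,30,0,0,0],[-1,0,0,50,0,0,0],[-1,0,0,20,0,0,0],[-1,0,0,0,0,0,0]]'
python3 - <<'E'
from h import *
im,d=read_camera("scene");cv2.imwrite(f"pics/scene6.png",cv2.resize(im[100:290,180:400,::-1],None,fx=2.5,fy=2.5,interpolation=cv2.INTER_CUBIC))
E
```

```text
t: 15.62
eef_pos: [0.4495, 0.0904, 0.0156]
tool_rot: [0.0, 0.3, 0.954, 0.0]
contact_force: [-2.0, -0.8, 7.0]
gripper_width: 0.718
grasp_force: 42.1
t: 16.25
eef_pos: [0.4504, 0.0911, 0.1163]
tool_rot: [0.001, 0.3, 0.954, 0.001]
contact_force: [0.8, 0.4, -1.6]
gripper_width: 0.721
grasp_force: 44.2
```

View pics/scene6.png

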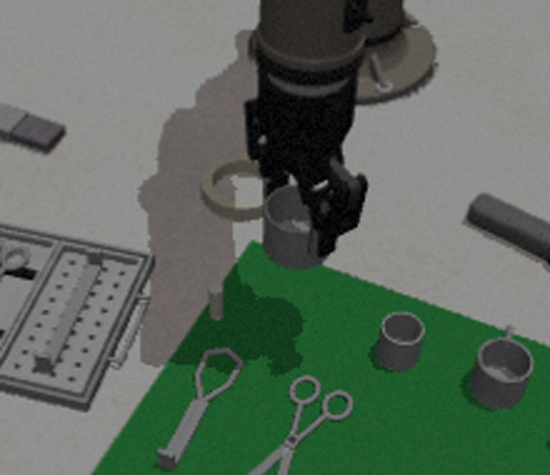

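Large pot is held upright (292,225). Carry to the large pocket.

```bash
python3 -m creep '[[-1,10,-50,0,0,0,0],[-1,10,-50,0,0,0,0],[-1,10,-50,0,0,0,0],[-1,10,-50,0,0,0,0],[-1,10,-50,0,0,0,0]]'
python3 -m creep '[[-1,10,-50,0,0,0,0],[-1,9,-50,0,0,0,0],[-1,0,-23,0,0,0,0],[-1,0,-8,0,0,0,0],[-1,0,0,0,0,0,0]]'
```

```text
t: 16.92
eef_pos: [0.4984, -0.1607, 0.1131]
tool_rot: [-0.001, 0.3, 0.954, -0.0]
contact_force: [1.3, 0.0, -0.6]
gripper_width: 0.722
grasp_force: 44.1
t: 17.55
eef_pos: [0.5176, -0.2896, 0.1136]
tool_rot: [-0.001, 0.3, 0.954, 0.0]
contact_force: [0.2, 1.3, -1.4]
gripper_width: 0.722
grasp_force: 44.1
```

```bash
python3 -m creep '[[-1,2,0,-45,0,0,0],[-1,0,0,-30,0,0,0],[-1,0,0,-13,0,0,0],[-1,0,0,-5,0,0,0],[-1,0,0,-2,0,0,0]]'
python3 -m creep '[[-1,0,0,0,0,0,0],[0.65,0,0,0,0,0,0],[0.9,0,0,0,0,0,0],[0.9,0,0,0,0,0,0],[0.9,0,0,20,0,0,0]]'
python3 -m creep '[[0.9,0,0,50,0,0,0],[0.9,0,0,40,0,0,0],[0.3,-5,50,0,0,0,0],[0.3,-10,50,0,0,0,0],[0.3,-10,50,0,0,0,0]]'
python3 -m creep '[[0.3,-10,50,0,0,0,0],[0.3,-10,50,0,0,0,0],[0.3,-10,50,0,0,0,0],[0.3,-10,50,0,0,0,0],[0.3,-8,50,0,0,0,0]]'
python3 -m creep '[[0.3,-4,50,0,0,0,0],[0.3,0,35,0,0,0,0],[0.3,0,0,0,0,0,0],[0.3,0,0,0,0,0,0]]'
python3 - <<'E'
from h import *
im,d=read_camera("scene");cv2.imwrite(f"pics/scene7.png",cv2.resize(im[130:310,80:440,::-1],None,fx=2.2,fy=2.2,interpolation=cv2.INTER_CUBIC))
E
```

```text
t: 18.18
eef_pos: [0.5209, -0.2903, 0.0205]
tool_rot: [0.001, 0.3, 0.954, 0.0]
contact_force: [0.1, -0.3, -0.5]
gripper_width: 0.719
grasp_force: 44.1
t: 18.8
eef_pos: [0.5191, -0.2898, 0.0394]
tool_rot: [-0.002, 0.3, 0.954, 0.0]
contact_force: [0.1, -0.0, 0.1]
gripper_width: 0.95
grasp_force: 0.0
t: 19.42
eef_pos: [0.4953, -0.1391, 0.1313]
tool_rot: [0.001, 0.3, 0.954, 0.0]
contact_force: [0.7, 0.0, 0.2]
gripper_width: 0.642
grasp_force: 0.0
t: 20.05
eef_pos: [0.4472, 0.1112, 0.1313]
tool_rot: [0.001, 0.3, 0.954, 0.001]
contact_force: [0.6, -0.6, 0.3]
gripper_width: 0.656
grasp_force: 0.0
t: 20.55
eef_pos: [0.4434, 0.1938, 0.1305]
tool_rot: [0.0, 0.3, 0.954, 0.0]
contact_force: [-0.5, -0.3, 0.5]
gripper_width: 0.649
grasp_force: 0.0
```

View pics/scene7.png

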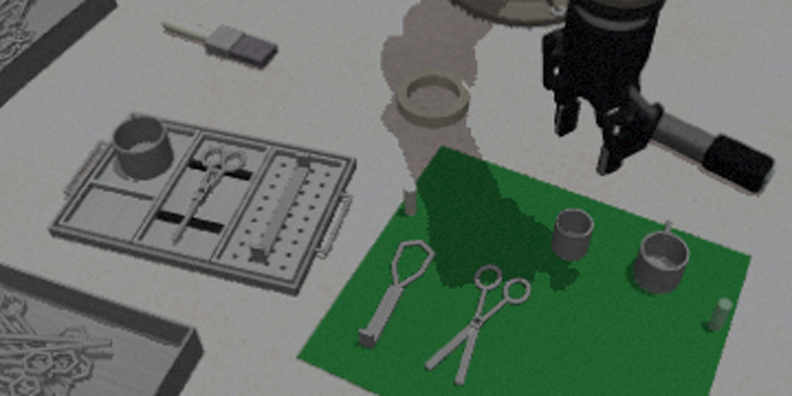

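Large pot stands in its pocket (142,148). Now the small pot at (573,233).

```bash
python3 -m creep '[[0.5,13,6,-35,0,0,0],[0.5,0,0,-25,0,0,0],[0.5,0,0,-15,0,0,0],[0.5,0,0,0,0,0,0]]'
python3 -m creep '[[0.5,0,0,-15,0,0,0],[0.5,0,0,-15,0,0,0],[0.5,0,0,-10,0,0,0],[0.5,0,0,0,0,0,0]]'
```

```text
t: 21.1
eef_pos: [0.4558, 0.1995, 0.0543]
tool_rot: [-0.001, 0.3, 0.954, -0.001]
contact_force: [0.1, -0.5, 0.1]
gripper_width: 0.744
grasp_force: 0.0
t: 21.6
eef_pos: [0.4556, 0.2003, 0.0139]
tool_rot: [-0.001, 0.3, 0.954, -0.001]
contact_force: [0.0, -0.1, -0.3]
gripper_width: 0.748
grasp_force: 0.0
```

```bash
python3 -m creep '[[0.2,0,0,0,0,0,0],[-0.1,0,0,0,0,0,0],[-1,0,0,0,0,0,0],[-1,0,0,0,0,0,0],[-1,0,0,0,0,0,0]]' 40
python3 -m creep '[[-1,0,0,0,0,0,0],[-1,0,0,30,0,0,0],[-1,0,0,50,0,0,0],[-1,0,0,20,0,0,0],[-1,0,0,0,0,0,0]]'
python3 - <<'E'
from h import *
im,d=read_camera("scene");cv2.imwrite(f"pics/scene8.png",cv2.resize(im[100:290,220:440,::-1],None,fx=2.5,fy=2.5,interpolation=cv2.INTER_CUBIC))
E
```

```text
t: 22.22
eef_pos: [0.4565, 0.2008, 0.0154]
tool_rot: [0.0, 0.3, 0.954, 0.0]
contact_force: [-2.1, -0.3, 6.4]
gripper_width: 0.463
grasp_force: 40.3
t: 22.85
eef_pos: [0.4573, 0.2014, 0.1163]
tool_rot: [0.001, 0.3, 0.954, 0.002]
contact_force: [-0.0, 0.8, -1.2]
gripper_width: 0.461
grasp_force: 40.5
```

View pics/scene8.png

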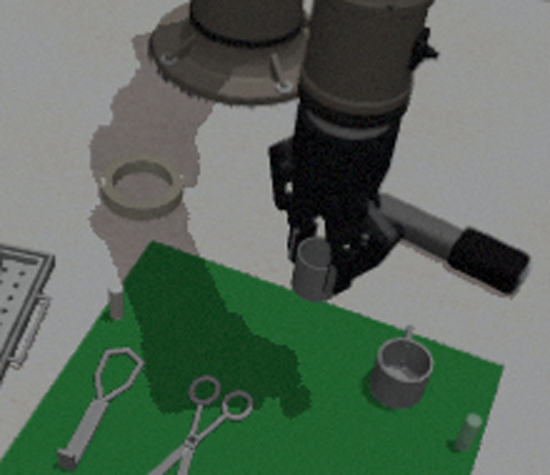

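```bash
python3 -m creep '[[-1,15,-48,0,0,0,0.12],[-1,15,-48,0,0,0,0.12],[-1,15,-48,0,0,0,0.12],[-1,15,-48,0,0,0,0.12],[-1,15,-48,0,0,0,0.12]]'
python3 -m creep '[[-1,15,-48,0,0,0,0.12],[-1,15,-48,0,0,0,0],[-1,15,-48,0,0,0,0],[-1,15,-48,0,0,0,0],[-1,6,-30,0,0,0,0]]'
python3 -m creep '[[-1,6,-20,0,0,0,0],[-1,0,0,0,0,0,0],[-1,0,0,0,0,0,0]]'
```

```text
t: 23.52
eef_pos: [0.5306, -0.0408, 0.1131]
tool_rot: [-0.001, 0.002, 1.0, 0.0]
contact_force: [0.9, 1.1, -0.9]
gripper_width: 0.459
grasp_force: 40.5
t: 24.15
eef_pos: [0.5965, -0.2641, 0.1126]
tool_rot: [-0.001, -0.054, 0.999, 0.0]
contact_force: [-0.2, 0.0, -1.6]
gripper_width: 0.459
grasp_force: 40.5
t: 24.52
eef_pos: [0.6032, -0.2792, 0.1141]
tool_rot: [-0.0, -0.056, 0.998, 0.001]
contact_force: [-0.2, -0.3, -0.4]
gripper_width: 0.461
grasp_force: 40.5
```

```bash
python3 -m creep '[[-1,1,-2,-45,0,0,0],[-1,0,0,-30,0,0,0],[-1,0,0,-13,0,0,0],[-1,0,0,-5,0,0,0],[-1,0,0,-2,0,0,0]]'
python3 -m creep '[[-1,0,0,-1,0,0,0],[0.1,0,0,0,0,0,0],[0.3,0,0,0,0,0,0],[0.3,0,0,0,0,0,0],[0.3,0,0,20,0,0,0]]'
python3 -m creep '[[0.3,0,0,50,0,0,0],[0.3,0,0,50,0,0,0],[0.3,0,50,30,0,0,0],[0.3,0,50,0,0,0,0],[0.3,0,50,0,0,0,0]]'
python3 -m creep '[[0.3,0,50,0,0,0,0],[0.3,0,50,0,0,0,0],[0.3,0,50,0,0,0,0],[0.3,0,50,0,0,0,0],[0.3,0,0,0,0,0,0]]'
python3 - <<'E'
from h import *
im,d=read_camera("scene");cv2.imwrite(f"pics/scene9.png",cv2.resize(im[130:310,80:440,::-1],None,fx=2.2,fy=2.2,interpolation=cv2.INTER_CUBIC))
im,d=read_camera("top");cv2.imwrite(f"pics/top9.png",cv2.resize(im[125:262,160:450,::-1],(796,376),interpolation=cv2.INTER_CUBIC))
E
```

```text
t: 25.15
eef_pos: [0.605, -0.2832, 0.0207]
tool_rot: [0.001, -0.056, 0.998, -0.0]
contact_force: [0.2, -0.1, -0.4]
gripper_width: 0.46
grasp_force: 40.5
t: 25.78
eef_pos: [0.603, -0.2828, 0.038]
tool_rot: [-0.002, -0.056, 0.998, 0.001]
contact_force: [0.0, -0.1, -0.5]
gripper_width: 0.65
grasp_force: 0.0
t: 26.4
eef_pos: [0.6047, -0.132, 0.1712]
tool_rot: [0.002, -0.055, 0.998, -0.0]
contact_force: [0.0, 0.0, 0.1]
gripper_width: 0.644
grasp_force: 0.0
t: 27.02
eef_pos: [0.6042, 0.0729, 0.1702]
tool_rot: [0.001, -0.06, 0.998, 0.001]
contact_force: [-0.6, -0.2, 0.1]
gripper_width: 0.649
grasp_force: 0.0
```

View pics/scene9.png

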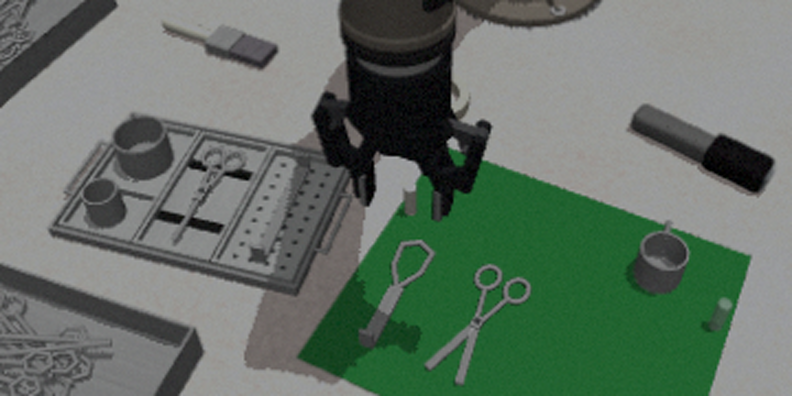

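View pics/top9.png

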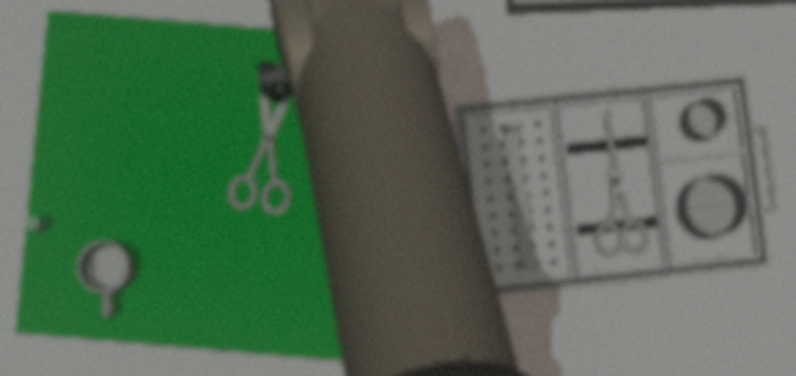

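All four pieces are in place: the pots stand in their pockets at (703,120) and (711,205) in the top crop. The clamp lies across the bars at (613,185), and the retractor lies in the plain insert at (280,205) in the scene view. The other items have not moved and the robot is clear.

```bash
python3 -c "
from station import *
print(hand_in())"
```

```text
the job is handed in; nothing more can be done
None
```

The tray is packed and handed in at about 27 s of the 106 s: the clamp lies across the bars, the retractor in the plain insert, and both pots stand in their pockets; the scissors, loop-handled retractor and handled cup were left on the mat.

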